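# Count to the third row and push the carving home

## Robot

A 6-joint arm with a two-finger parallel gripper is mounted at the origin on the work surface. World frame = base frame: x ahead of the robot, y to its left, z up, the work surface at z = 0. Lengths are in m, angles in rad, forces in N, time in s.
With the tool pointing down it reaches from about 0.35 to 0.775 m from the base axis. Payload 5.5 kg.
Tool frame: the origin (TCP) lies on the mounting face of the last link; the fingertips stand 173 mm ahead of it and the grasp point (between the pads) lies arm.hold_point_z ahead of it (arm.hold_point_z is the distance from the TCP to the grasp point, in m); y points along the fingers, z is the direction in which the jaws open and shut, and the axes are right-handed (so a half turn about y gives the same grasp; the last joint's range is limited). The gripper opens to 85 mm and grips with 20 to 120 N. Pads are 22 mm wide; open, the fingers measure 114 mm over their backs; the gripper's body (76 mm by 85 mm) begins 54 mm behind the grasp point. The pads swing forward as they close: fully open they stand 13 mm farther back than shut.
Start: joints at [1.125, 0.313, 0.046, 1.304, 0, 1.431], TCP at [0.173, 0.548, 0.405] pointing down, gripper open.
Joint ranges: [-2.76, 2.76], [-0.86, 1.69], [-1.03, 1.26], [-2.2, 2.34], [-1.47, 1.5], [-3.14, 3.14]. Speed limits (rad/s): [2.57, 2.57, 3.14, 3.14, 3.14, 3.14].

## Interface

Orientations are given as a rotation vector (axis times angle).
In Python, from cell import arm gives the robot as it stands.
- The arm moves only by the tool jog_arm, never from a script. Its argument "rows" is a list that holds one entry, the list of rows, each a list of 7 numbers: the turn, a rotation vector about the tool's x, y, z in degrees, then the shift along the tool's x, y, z in m, then the opening, from 0 (shut) to 1 (fully open). A call has 1 to 5 rows; each row is the pose to reach, as a shift and turn from the pose measured when the call began, along the tool's axes at that moment; what a row does not reach only later rows make up. A row lasts 1/10 s, in which the tool goes at most 50 mm and 8.59 degrees, less where a joint would pass 70% of its speed; a pose out of reach is approached as far as the arm can. A call with a gripper value outside its range is refused whole. The fingers move at their own pace and stop on an object; "newtons" is the grip in N (left out, the last holds). Time passes only in rows, so rows that repeat a pose let the fingers close. It gives the time, the measured TCP pose, the force and the opening at its end, in the units of the state.
- arm.sense(): the state, without advancing time (a new reading comes with each control period).
- arm.read_camera(name): name is "scene" or "side" or "wrist"; returns a dict with "img" (400x640x3 uint8, blue, green, red), "camera_matrix" (3x3 intrinsics, pixels), "dist_coeffs" ([k1, k2, p1, p2, k3] as OpenCV has them; the pictures are not rectified), "world_from_camera" (4x4, takes a point from camera to world coordinates). Camera axes: x right, y up, looking along -z (the intrinsics and any distortion apply to the point x, -y, -z); pixel columns grow to the right and rows downward; lengths in m; the calibration is good to about 2 mm. A picture is of the moment at which its call begins. There is no depth.
- arm.job_done(): hands the job in, once; it reports no verdict.
The state is a dict: "time_s": time; "joints": joint angles; "qvel": joint speeds; "joint_torque": joint torques, N m; "tcp_pos": TCP position; "eef_rot": TCP orientation; "contact_force": force on the tool from outside, world axes, zero at the start; "moment": the same for the moment, N m; "width": opening from 0.0 (shut) to 1.0 (fully open).
Only numpy, scipy, OpenCV 4.12 (cv2) and the standard library are available. Lean on these libraries where they do the work, as an engineer would, in place of code of your own. Each camera call takes 0.05 s, during which the arm holds its last target.

## Task

The carved stone standing alone in front of the wooden row rack belongs in the third row, counting from the end of the rack where the steel bowl stands. Count the rows off with a fingertip on top of the slats, starting at the end slat on the bowl's side: touch the first slat, then the second, then the third. Then, without lifting or tipping the carving, push it along the bench into the row just past that third slat until its base rests against the back board, spout still pointing out of the front; leave the other stones and the things on the bench where they are.

Things in the scene. Friction and masses are not known exactly. Their poses are not given: they have to be found in the camera images.
- rack: Fixed wooden rack: 7 upright slats on a back board make 6 rows, open in front and on top, floored by the bench. Origin on the bench, middle of the line of slat front ends; x points into the rows, away from the robot; y along the rack to the robot's left. Back board's front face at x = 120 mm, 58 mm high, 540 long. Slats at y = 252, 168, 84, 0, -84, -168, -252 mm; rows midway between, 72 mm clear width.
- slat1: Slat 1 of 7 counted from the robot's left (the end slats are 1 and 7): wood, 12 mm wide, 40 mm high, 120 mm long, front end rounded. Origin on the bench at its front end; it runs along +x (rack axes), its top is 40 mm above the origin.
- slat2: Slat 2 of 7 counted from the robot's left (the end slats are 1 and 7): wood, 12 mm wide, 40 mm high, 120 mm long, front end rounded. Origin on the bench at its front end; it runs along +x (rack axes), its top is 40 mm above the origin.
- slat3: Slat 3 of 7 counted from the robot's left (the end slats are 1 and 7): wood, 12 mm wide, 40 mm high, 120 mm long, front end rounded. Origin on the bench at its front end; it runs along +x (rack axes), its top is 40 mm above the origin.
- slat4: Slat 4 of 7 counted from the robot's left (the end slats are 1 and 7): wood, 12 mm wide, 40 mm high, 120 mm long, front end rounded. Origin on the bench at its front end; it runs along +x (rack axes), its top is 40 mm above the origin.
- slat5: Slat 5 of 7 counted from the robot's left (the end slats are 1 and 7): wood, 12 mm wide, 40 mm high, 120 mm long, front end rounded. Origin on the bench at its front end; it runs along +x (rack axes), its top is 40 mm above the origin.
- slat6: Slat 6 of 7 counted from the robot's left (the end slats are 1 and 7): wood, 12 mm wide, 40 mm high, 120 mm long, front end rounded. Origin on the bench at its front end; it runs along +x (rack axes), its top is 40 mm above the origin.
- slat7: Slat 7 of 7 counted from the robot's left (the end slats are 1 and 7): wood, 12 mm wide, 40 mm high, 120 mm long, front end rounded. Origin on the bench at its front end; it runs along +x (rack axes), its top is 40 mm above the origin.
- carving: Dark brown stone standing alone 68 to 90 mm before the slat ends. Round base 60 mm across (widest 16 to 26 mm up), 26 mm high; on it a domed post 25 mm across, top at 60 mm. Spout 18 mm wide on its -x side, its tip 52 mm from the axis, 13 to 26 mm up. About 0.26 kg, slides freely. Origin: centre of the underside; spout along -x; z up. Home: origin at rack x = 90 mm, mid-row.
- bowl: Open steel bowl, 124 mm across, 50 mm high, standing past one end of the rack (left or right, it varies): rows are counted from this end. Origin at the centre of its underside. Leave it.
- discs: Stack of grinding discs, 116 mm across, 36 mm high, past the other end of the rack. Origin under its centre. Leave it.
- stone_a: Another finished carving of the same kind and about the same size as the one to push (60 mm base, up to 64 mm high), standing at the back of an outer row (the first two rows at either end) or on the bench behind the back board; never in the two middle rows. Origin at the centre of its underside. Leave it.
- stone_b: Another finished carving of the same kind and about the same size as the one to push (60 mm base, up to 64 mm high), standing at the back of an outer row (the first two rows at either end) or on the bench behind the back board; never in the two middle rows. Origin at the centre of its underside. Leave it.
- stone_c: Another finished carving of the same kind and about the same size as the one to push (60 mm base, up to 64 mm high), standing at the back of an outer row (the first two rows at either end) or on the bench behind the back board; never in the two middle rows. Origin at the centre of its underside. Leave it.
- stone_d: Another finished carving of the same kind and about the same size as the one to push (60 mm base, up to 64 mm high), standing at the back of an outer row (the first two rows at either end) or on the bench behind the back board; never in the two middle rows. Origin at the centre of its underside. Leave it.
- stone_e: Another finished carving of the same kind and about the same size as the one to push (60 mm base, up to 64 mm high), standing at the back of an outer row (the first two rows at either end) or on the bench behind the back board; never in the two middle rows. Origin at the centre of its underside. Leave it.
- mallet: Wooden mallet lying on the bench right of the working area: head 68 mm thick and 85 mm long to +x, handle to -x, 210 mm long in all. Origin on the underside between head and handle. Leave it.
- chisel: Steel stone chisel lying on the bench left of the working area, 175 mm long along its x, 14 mm thick. Origin under its middle. Leave it.
- rubbing_block: Grey abrasive block, 75 x 45 x 28 mm, left of the working area. Origin under its centre. Leave it.
Things that resemble listed ones, but are neither listed nor needed, are in the scene too. Leave any turquoise or yellow look-alike of the carving alone.

How it is judged:
On the way, in this order (a step that is already met when the one before it is completed fails the run):
1. a fingertip touches the end slat on the bowl's side (((y of bowl in the frame of rack above 0 m and contact force between the fingers and slat1 above 0.5 N) or (y of bowl in the frame of rack below 0 m and contact force between the fingers and slat7 above 0.5 N))), for 0.05 s.
2. then the second slat from that end (((y of bowl in the frame of rack above 0 m and contact force between the fingers and slat2 above 0.5 N) or (y of bowl in the frame of rack below 0 m and contact force between the fingers and slat6 above 0.5 N))), for 0.05 s.
3. then the third slat from that end (((y of bowl in the frame of rack above 0 m and contact force between the fingers and slat3 above 0.5 N) or (y of bowl in the frame of rack below 0 m and contact force between the fingers and slat5 above 0.5 N))), for 0.05 s.
4. then the carving is pushed home in the third row from that end (((y of bowl in the frame of rack above 0 m and y of carving in the frame of rack between 0.028 and 0.056 m) or (y of bowl in the frame of rack below 0 m and y of carving in the frame of rack between -0.056 and -0.028 m)) and x of carving in the frame of rack between 0.084 and 0.096 m and angle between carving's own z axis and vertical below 0.1 rad and angle between the x axis of carving and the x axis of rack, either way round below 0.6 rad), for 0.2 s.
At the end, for the whole second after the job is handed in: The carving stands upright on the bench, at rest, in the third row from the bowl's end, its base within 6 mm of the back board, its spout pointing out of the front within about 34 degrees; the other stones have moved less than 12 mm and the other bench things less than 20 mm (all of step 4 and height (world z) of carving below 0.004 m and linear speed of carving below 0.01 m/s and distance of each of stone_a, stone_b, stone_c, stone_d, stone_e from where it was at the start of the episode below 0.012 m and distance of each of bowl, discs, mallet, chisel, rubbing_block from where it was at the start of the episode below 0.02 m); the robot touches nothing.
It fails at once if the carving is lifted off the bench (height (world z) of carving above 0.01 m).
It fails at once if the carving is tipped (angle between carving's own z axis and vertical above 0.35 rad).
It fails at once if another stone is moved (distance of any of stone_a, stone_b, stone_c, stone_d, stone_e from where it was at the start of the episode above 0.012 m).
It fails at once if something else on the bench is moved (distance of any of bowl, discs, mallet, chisel, rubbing_block from where it was at the start of the episode above 0.02 m).
It also fails if it takes over 72 s, if anything falls off the work surface, if the arm or the gripper's body presses on something with over 40 N, if the wrist force passes 120 N, or if a joint passes its speed limit or range.

## Working session

There is one attempt and no reset: what is moved stays moved. The work goes in short steps, Python scripts to look and compute and a tool call to move; the robot and the scene stay as the last step left them, time stands still between calls to the robot, and variables do not carry over. Pictures are saved under pics/ and viewed, and the job is handed in when it is done.

Besides the shell and the picture viewer there is one more tool, called after "Request:" by a JSON object that holds its "api" and its "payload". jog_arm: Moves the arm, as the interface text tells. Its arguments: {"type":"object","properties":{"rows":{"type":"array"},"newtons":{"type":"number"}},"required":["rows"]}

```bash
ls; mkdir -p pics
python3 - <<'E'
from cell import arm
import cv2,numpy as np
print(arm.hold_point_z); s=arm.sense(); print(s)
for n in ["scene","side","wrist"]:
    r=arm.read_camera(n); cv2.imwrite(f"pics/{n}0.png",r["img"]); print(n,r["camera_matrix"],r["dist_coeffs"],r["world_from_camera"])
    np.savez(f"{n}0.npz",**r)
E
```

```text
pics
0.1547
{'time_s': 0.0, 'joints': array([ 1.12540156e+00,  3.13983738e-01,  4.49921651e-02,  1.30361012e+00,
       -1.95583327e-05,  1.43120276e+00]), 'qvel': array([ 0.00147841, -0.00076711,  0.0003929 , -0.00018486,  0.00091714,
       -0.00029748]), 'joint_torque': array([-1.02348866e-03, -4.80628252e+01,  2.98531616e+01,  1.91325950e-02,
       -3.53770774e-04,  2.69994608e-06]), 'tcp_pos': array([0.1730293 , 0.54813935, 0.40382347]), 'eef_rot': array([-1.55917576,  0.24045911, -0.23966812]), 'contact_force': array([ 0.11933576, -0.38262977,  0.02122277]), 'moment': array([0.01460972, 0.03897657, 0.01183392]), 'width': 0.9984571744746286}
scene [[372.19407122   0.         320.00085371]
 [  0.         372.19407122 197.75793081]
 [  0.           0.           1.        ]] [-0.05514853  0.          0.          0.          0.        ] [[-0.48584337 -0.69649303  0.52806597  1.04665932]
 [ 0.87404164 -0.38903087  0.29104328  0.30552225]
 [ 0.00272434  0.6029531   0.79777198  0.82916915]
 [ 0.          0.          0.          1.        ]]
side [[401.28106903   0.         323.26308417]
 [  0.         401.28106903 199.73543551]
 [  0.           0.           1.        ]] [-0.04657737  0.          0.          0.          0.        ] [[-0.97461148  0.17554608 -0.13898212  0.37189754]
 [-0.22336949 -0.71948661  0.65760558  0.71681018]
 [ 0.01544431  0.67195431  0.74043155  0.84601601]
 [ 0.          0.          0.          1.        ]]
wrist [[304.0843213    0.         318.8843906 ]
 [  0.         304.0843213  201.17122704]
 [  0.           0.           1.        ]] [-0.01917234  0.          0.          0.          0.        ] [[ 0.30120653 -0.90337277 -0.30527408  0.09342495]
 [ 0.95355602  0.28456258  0.0987677   0.57340789]
 [-0.00235447 -0.32084541  0.94712865  0.37189898]
 [ 0.          0.          0.          1.        ]]
```

View pics/scene0.png

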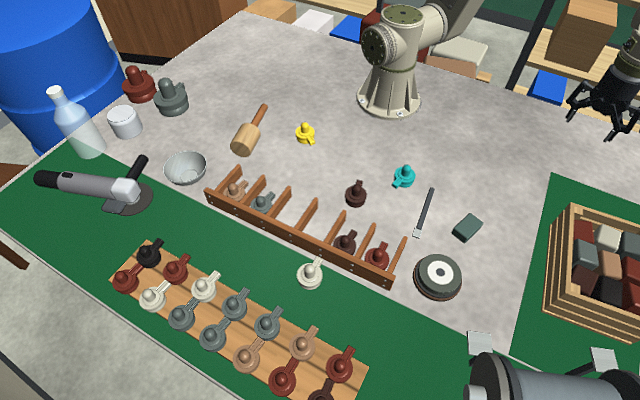

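View pics/side0.png

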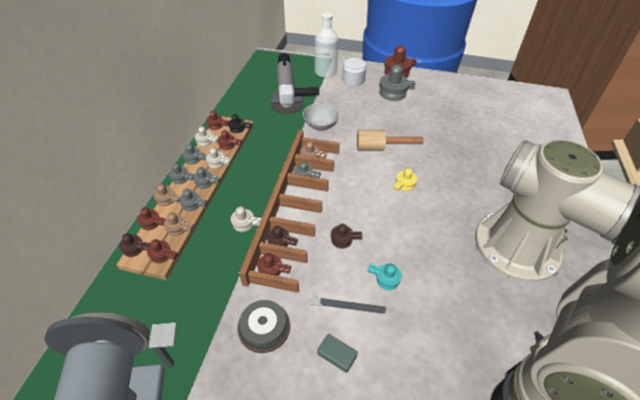

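View pics/wrist0.png

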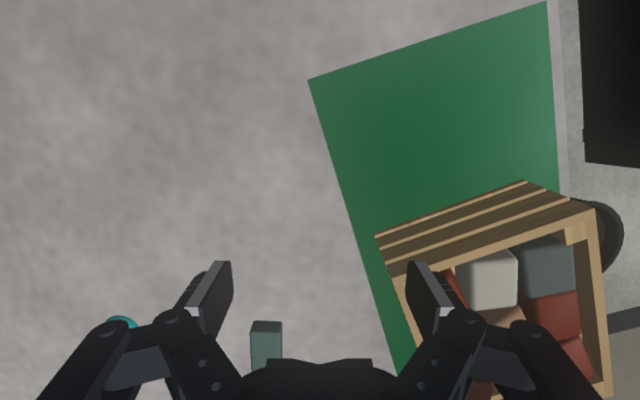

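The bowl stands at the robot's right end (scene (185,168), side (320,117)), so the count should be slat 7, 6, 5. I'll enlarge the rack to measure it.

```bash
cat > h.py <<'E'
import numpy as np,cv2
from scipy.spatial.transform import Rotation as R
def ld(n): return dict(np.load(n+".npz"))
def ray(c,px):
    p=cv2.undistortPoints(np.array([[px]],float),c["camera_matrix"],c["dist_coeffs"])[0,0]
    T=c["world_from_camera"]; return T[:3,3],T[:3,:3]@np.array([p[0],-p[1],-1])
def plane(c,px,z):
    o,d=ray(c,px); return o+d*(z-o[2])/d[2]
def tri(c1,p1,c2,p2):
    o1,d1=ray(c1,p1);o2,d2=ray(c2,p2)
    A=np.stack([d1,-d2],1); t=np.linalg.lstsq(A,o2-o1,rcond=None)[0]
    a=o1+d1*t[0];b=o2+d2*t[1]; return (a+b)/2,np.linalg.norm(a-b)
def proj(c,P):
    T=np.linalg.inv(c["world_from_camera"]); q=T[:3,:3]@np.array(P,float)+T[:3,3]
    q=np.array([q[0],-q[1],-q[2]]); return cv2.projectPoints(q.reshape(1,1,3),np.zeros(3),np.zeros(3),c["camera_matrix"],c["dist_coeffs"])[0][0,0]
E
python3 - <<'E'
import cv2
a=cv2.imread("pics/scene0.png")[140:300,190:430];cv2.imwrite("pics/sc_crop.png",cv2.resize(a,None,fx=3.3,fy=3.3,interpolation=cv2.INTER_CUBIC))
a=cv2.imread("pics/side0.png")[100:320,220:440];cv2.imwrite("pics/si_crop.png",cv2.resize(a,None,fx=2.7,fy=2.7,interpolation=cv2.INTER_CUBIC))
E
```

```text
(no output)
```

View pics/sc_crop.png

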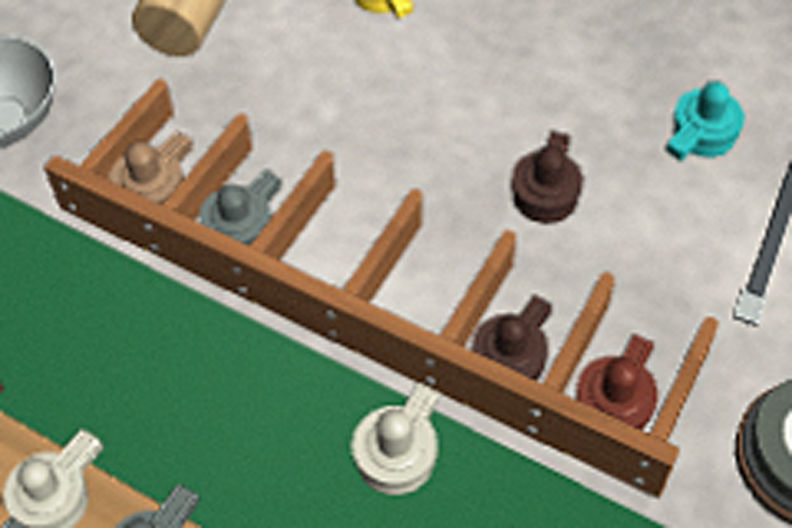

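View pics/si_crop.png

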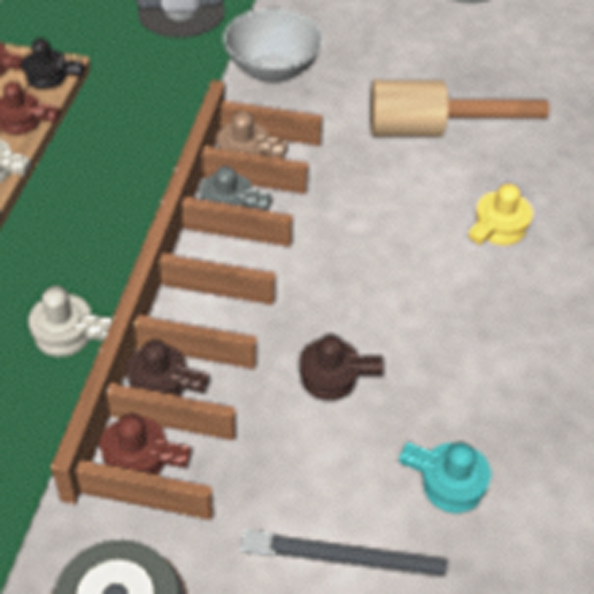

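Run:
```python
from h import *
sc=ld("scene0");si=ld("side0")
S=[(160,82),(242,116),(326,154),(416,192),(509,234),(606,276),(711,320)]
D=[(321,117),(306,163),(290,213),(274,271),(254,335),(234,407),(211,485)]
P=[];ys=[-252,-168,-84,0,84,168,252]
for a,b in zip(S,D):
    pa=(190+a[0]/3.3,140+a[1]/3.3);pb=(220+b[0]/2.7,100+b[1]/2.7)
    t,e=tri(sc,pa,si,pb);q=plane(sc,pa,.04);q2=plane(si,pb,.04);print(t.round(4),round(e,4),q.round(4),q2.round(4)); P.append((q+q2)/2)
P=np.array(P)[:,:2]; Y=np.array(ys)/1000
fx=np.polyfit(Y,P[:,0],1);fy=np.polyfit(Y,P[:,1],1);print(fx,fy)
print("yaw",np.degrees(np.arctan2(-fx[0],fy[0])),np.hypot(fx[0],fy[0]))
print("resid",(P[:,0]-np.polyval(fx,Y)).round(4),(P[:,1]-np.polyval(fy,Y)).round(4))
# back board ends
def s(a):return (190+a[0]/3.3,140+a[1]/3.3)
def d(b):return (220+b[0]/2.7,100+b[1]/2.7)
for a,b in [((54,157),(215,85)),((676,452),(58,467))]:
    print("board",tri(sc,s(a),si,d(b)),plane(sc,s(a),.058))
# carving: dome top, spout tip
print("dome",tri(sc,s((552,147)),si,d((330,338))),plane(sc,s((552,150)),.055),plane(si,d((330,345)),.055))
print("spout",plane(sc,s((560,133)),.026),plane(si,d((383,360)),.026))
for n,a,b,z in [("tan",(139,145),(242,118),.058),("grey",(234,190),(226,176),.058),("brown",(511,320),(157,348),.058),("red",(622,362),(132,422),.058),("white",(397,415),(57,293),.058),("turq",(714,86),(459,450),.058),("yel",(0,0),(508,190),.058),("chisel front",(770,150),(446,567),.01),("bowl",(0,0),(272,45),.05)]:
    print(n,plane(sc,s(a),z).round(3) if a[0] else "",plane(si,d(b),z).round(3))
```

```text
[ 0.5303 -0.2479  0.034 ] 0.0016 [ 0.5348 -0.2428  0.04  ] [ 0.5289 -0.2419  0.04  ]
[ 0.5301 -0.1611  0.0381] 0.0024 [ 0.5323 -0.1587  0.04  ] [ 0.5294 -0.1606  0.04  ]
[ 0.5304 -0.0774  0.0395] 0.0048 [ 0.5326 -0.0749  0.04  ] [ 0.5296 -0.08    0.04  ]
[0.5283 0.0067 0.0393] 0.0048 [0.5306 0.0092 0.04  ] [0.5274 0.0044 0.04  ]
[0.5284 0.0907 0.0388] 0.0048 [0.531  0.0932 0.04  ] [0.5273 0.0889 0.04  ]
[0.5263 0.1738 0.0369] 0.0039 [0.5298 0.1759 0.04  ] [0.525  0.1738 0.04  ]
[0.5251 0.2588 0.0394] 0.0054 [0.5275 0.261  0.04  ] [0.5239 0.2564 0.04  ]
[-0.01166318  0.52929567] [0.99525914 0.00742159]
yaw 0.6714033769966367 0.9953274732917194
resid [-0.0004 -0.0004  0.0009 -0.0003  0.0008  0.0001 -0.0007] [ 0.001   0.0001 -0.0012 -0.0007  0.      0.0003  0.0005]
board (array([ 0.65622141, -0.25309212,  0.05741406]), np.float64(0.006888348779100349)) [ 0.65408313 -0.25657101  0.058     ]
board (array([0.6498718 , 0.2799829 , 0.05855495]), np.float64(0.001089891306933654)) [0.64923797 0.27951046 0.058     ]
dome (array([0.45337751, 0.09188879, 0.06238779]), np.float64(0.0023741144518511607)) [0.44948495 0.09013436 0.055     ] [0.45299084 0.09553384 0.055     ]
spout [0.40698106 0.0799667  0.026     ] [0.40332629 0.07872136 0.026     ]
tan [ 0.61  -0.204  0.058] [ 0.611 -0.197  0.058]
grey [ 0.611 -0.11   0.058] [ 0.604 -0.1    0.058]
brown [0.61  0.134 0.058] [0.607 0.139 0.058]
red [0.603 0.219 0.058] [0.604 0.222 0.058]
white [0.717 0.099 0.058] [0.72  0.097 0.058]
turq [0.322 0.181 0.058] [0.323 0.184 0.058]
yel  [ 0.309 -0.151  0.058]
chisel front [0.323 0.242 0.01 ] [0.317 0.27  0.01 ]
bowl  [ 0.612 -0.35   0.05 ]
```

Dark brown piece at scene (356,193) / side (343,235) is the only free-standing one in front of the rack in the listed colour (x≈0.452, y≈0.092, 77 mm before the slats). The turquoise piece, scene (404,176), and the yellow one, scene (305,132), are decoys. The brown piece at scene (345,242) already stands inside a row. The crop above confirms this. The slats measure 84 mm apart at 40 mm height, which matches the description.

```bash
cat > go.py <<'E'
import sys
from h import *
from cell import arm
# usage: go.py x y z jawyaw_deg   -> row values in tool axes (jaw axis direction = yaw from world +x)
def row(x,y,z,yaw):
    s=arm.sense();M=R.from_rotvec(s["eef_rot"]).as_matrix()
    best=None
    for k in(0,180):
        a=np.radians(yaw+k); zt=np.array([np.cos(a),np.sin(a),0]);yt=np.array([0,0,-1.]);xt=np.cross(yt,zt)
        G=np.stack([xt,yt,zt],1); rv=R.from_matrix(M.T@G).as_rotvec(degrees=True)
        if best is None or np.linalg.norm(rv)<np.linalg.norm(best): best=rv
    sh=M.T@(np.array([x,y,z])-s["tcp_pos"])
    jz=M[:,2]
    print("t",round(s["time_s"],2),"tcp",s["tcp_pos"].round(4),"jawyaw",round(float(np.degrees(np.arctan2(jz[1],jz[0]))),1),"tilt",M[:,1].round(3),"F",s["contact_force"].round(1),"w",round(s["width"],3),"j6",s["joints"][5].round(2))
    print("turn",best.round(1),"shift",sh.round(4))
if __name__=="__main__": row(*map(float,sys.argv[1:5]))
E
python3 go.py 0.552 -0.244 0.30 90; python3 go.py 0.552 -0.244 0.30 0
```

```text
t 0.15 tcp [0.173  0.5482 0.404 ] jawyaw 72.5 tilt [-0.001 -0.001 -1.   ] F [-0.3  0.1 -0.3] w 0.995 j6 1.43
turn [  0.1 -17.5  -0. ] shift [ 0.5999  0.1048 -0.6412]
t 0.15 tcp [0.173  0.5482 0.404 ] jawyaw 72.5 tilt [-0.001 -0.001 -1.   ] F [-0.3  0.1 -0.3] w 0.995 j6 1.43
turn [ 0.1 72.5  0. ] shift [ 0.5999  0.1048 -0.6412]
```

Request:
{"api": "jog_arm", "payload": {"rows": [[[0, -17.5, 0, 0.6, 0.1, -0.64, 0], [0, -17.5, 0, 0.6, 0.1, -0.64, 0], [0, -17.5, 0, 0.6, 0.1, -0.64, 0], [0, -17.5, 0, 0.6, 0.1, -0.64, 0], [0, -17.5, 0, 0.6, 0.1, -0.64, 0]]]}}

```text
time_s: 0.65
tcp_pos: [0.2796, 0.3252, 0.3764]
eef_rot: [-1.572, -0.0, 0.001]
contact_force: [1.3, 0.4, 0.1]
width: 0.143
```

```bash
python3 go.py 0.552 -0.244 0.30 90
```

```text
t 0.65 tcp [0.2796 0.3252 0.3764] jawyaw 90.0 tilt [-0.    -0.001 -1.   ] F [1.3 0.4 0.1] w 0.143 j6 0.67
turn [ 0.1  0.  -0. ] shift [ 0.2721  0.077  -0.5693]
```

Request:
{"api": "jog_arm", "payload": {"rows": [[[0, 0, 0, 0.272, 0.077, -0.569, 0], [0, 0, 0, 0.272, 0.077, -0.569, 0], [0, 0, 0, 0.272, 0.077, -0.569, 0], [0, 0, 0, 0.272, 0.077, -0.569, 0], [0, 0, 0, 0.272, 0.077, -0.569, 0]]]}}

```text
time_s: 1.15
tcp_pos: [0.3866, 0.101, 0.3465]
eef_rot: [-1.572, -0.001, 0.0]
contact_force: [0.7, 0.5, -0.2]
width: -0.001
```

```bash
python3 go.py 0.552 -0.244 0.30 90
```

```text
t 1.15 tcp [0.3866 0.101  0.3465] jawyaw 90.0 tilt [ 0.    -0.001 -1.   ] F [ 0.7  0.5 -0.2] w -0.001 j6 0.05
turn [0.1 0.  0. ] shift [ 0.1652  0.047  -0.3451]
```

Request:
{"api": "jog_arm", "payload": {"rows": [[[0, 0, 0, 0.165, 0.047, -0.345, 0], [0, 0, 0, 0.165, 0.047, -0.345, 0], [0, 0, 0, 0.165, 0.047, -0.345, 0], [0, 0, 0, 0.165, 0.047, -0.345, 0], [0, 0, 0, 0.165, 0.047, -0.345, 0]]]}}

```text
time_s: 1.65
tcp_pos: [0.4935, -0.1232, 0.3162]
eef_rot: [-1.572, -0.0, -0.0]
contact_force: [0.8, 0.2, 0.1]
width: 0.001
```

```bash
python3 go.py 0.552 -0.244 0.30 90
```

```text
t 1.65 tcp [ 0.4935 -0.1232  0.3162] jawyaw 90.0 tilt [ 0.    -0.001 -1.   ] F [0.8 0.2 0.1] w 0.001 j6 -0.4
turn [ 0.1 -0.   0. ] shift [ 0.0585  0.0163 -0.1208]
```

Request:
{"api": "jog_arm", "payload": {"rows": [[[0, 0, 0, 0.058, 0.016, -0.121, 0], [0, 0, 0, 0.058, 0.016, -0.121, 0], [0, 0, 0, 0.058, 0.016, -0.121, 0], [0, 0, 0, 0.058, 0.06, -0.121, 0], [0, 0, 0, 0.058, 0.066, -0.121, 0]]]}}

```text
time_s: 2.15
tcp_pos: [0.5498, -0.2445, 0.2452]
eef_rot: [-1.567, 0.007, 0.004]
contact_force: [-0.6, 0.8, -1.5]
width: 0.006
```

```bash
python3 go.py 0.552 -0.244 0.213 90
python3 - <<'E'
from cell import arm
import cv2,numpy as np
for n in ["scene","side"]:
    r=arm.read_camera(n); np.savez(n+"1.npz",**r)
    a=r["img"][100:270,150:350] if n=="scene" else r["img"][90:260,240:440]
    cv2.imwrite(f"pics/{n}1.png",cv2.resize(a,None,fx=3,fy=3,interpolation=cv2.INTER_CUBIC))
E
```

```text
t 2.15 tcp [ 0.5498 -0.2445  0.2452] jawyaw 89.9 tilt [-0.007  0.003 -1.   ] F [-0.6  0.8 -1.5] w 0.006 j6 -0.55
turn [-0.2 -0.1 -0.4] shift [0.0024 0.0322 0.0004]
```

View pics/scene1.png

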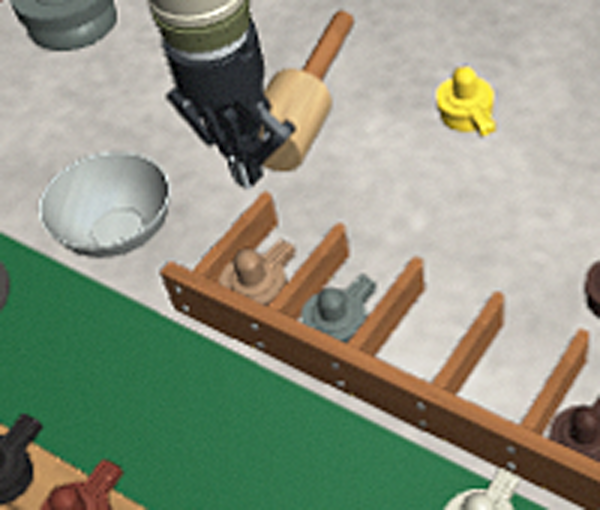

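View pics/side1.png

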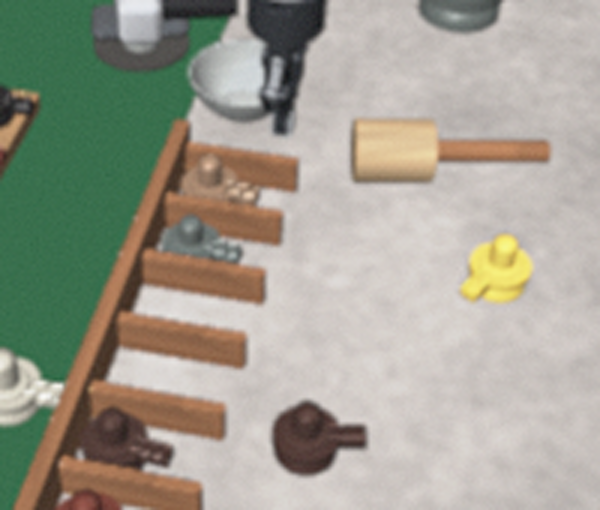

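```bash
python3 -c "
from h import *
print(tri(ld('scene1'),(150+247/3,100+183/3),ld('side1'),(240+285/3,90+130/3)))"
```

```text
(array([ 0.54575102, -0.25201967,  0.06532884]), np.float64(0.005396324983195205))
```

Request:
{"api": "jog_arm", "payload": {"rows": [[[0, 0, 0, 0.003, 0.02, 0, 0], [0, 0, 0, 0.003, 0.028, 0, 0], [0, 0, 0, 0.003, 0.031, 0, 0], [0, 0, 0, 0.003, 0.033, 0, 0], [0, 0, 0, 0.003, 0.034, 0, 0]]]}}

```text
time_s: 2.75
tcp_pos: [0.5533, -0.2432, 0.2153]
eef_rot: [-1.569, 0.003, 0.003]
contact_force: [-0.2, -0.7, -0.6]
width: 0.001
```

Request:
{"api": "jog_arm", "payload": {"rows": [[[0, 0, 0, 0, 0.003, 0, 0], [0, 0, 0, 0, 0.005, 0, 0], [0, 0, 0, 0, 0.006, 0, 0], [0, 0, 0, 0, 0.006, 0, 0]]]}}

```text
time_s: 3.15
tcp_pos: [0.5535, -0.2432, 0.2133]
eef_rot: [-1.571, 0.0, 0.001]
contact_force: [-7.1, 4.1, 22.3]
width: -0.001
```

Contact at tip height 40.3 mm with 22 N, so this is the first slat. Next is slat 6.

Request:
{"api": "jog_arm", "payload": {"rows": [[[0, 0, 0, 0, -0.045, 0.0, 0], [0, 0, 0, -0.001, -0.045, 0.042, 0], [0, 0, 0, -0.001, -0.045, 0.084, 0], [0, 0, 0, -0.001, -0.045, 0.084, 0], [0, 0, 0, -0.001, -0.02, 0.084, 0]]]}}

```text
time_s: 3.65
tcp_pos: [0.5543, -0.1588, 0.2369]
eef_rot: [-1.575, -0.007, -0.002]
contact_force: [0.3, -0.3, -0.7]
width: -0.002
```

```bash
python3 go.py 0.552 -0.160 0.211 90
```

```text
t 3.65 tcp [ 0.5543 -0.1588  0.2369] jawyaw 90.2 tilt [ 0.006 -0.004 -1.   ] F [ 0.3 -0.3 -0.7] w -0.002 j6 -0.42
turn [0.2 0.2 0.3] shift [-0.0024  0.0259 -0.0011]
```

Request:
{"api": "jog_arm", "payload": {"rows": [[[0, 0, 0, -0.002, 0.015, -0.001, 0], [0, 0, 0, -0.002, 0.021, -0.001, 0], [0, 0, 0, -0.002, 0.024, -0.001, 0], [0, 0, 0, -0.002, 0.026, -0.001, 0], [0, 0, 0, -0.002, 0.026, -0.001, 0]]]}}

```text
time_s: 4.15
tcp_pos: [0.552, -0.16, 0.2134]
eef_rot: [-1.575, -0.007, -0.002]
contact_force: [-7.1, 3.4, 16.5]
width: -0.001
```

Second slat touched (16.5 N). Next is slat 5.

Request:
{"api": "jog_arm", "payload": {"rows": [[[0, 0, 0, 0, -0.045, 0.0, 0], [0, 0, 0, -0.001, -0.045, 0.042, 0], [0, 0, 0, -0.001, -0.045, 0.084, 0], [0, 0, 0, -0.001, -0.045, 0.084, 0], [0, 0, 0, -0.001, -0.02, 0.084, 0]]]}}

```text
time_s: 4.65
tcp_pos: [0.5527, -0.0757, 0.2367]
eef_rot: [-1.577, -0.014, -0.007]
contact_force: [1.7, -1.0, 0.1]
width: -0.001
```

```bash
python3 go.py 0.551 -0.076 0.211 90
```

```text
t 4.65 tcp [ 0.5527 -0.0757  0.2367] jawyaw 90.3 tilt [ 0.014 -0.006 -1.   ] F [ 1.7 -1.   0.1] w -0.001 j6 -0.28
turn [0.4 0.3 0.8] shift [-0.0021  0.0256 -0.0002]
```

Request:
{"api": "jog_arm", "payload": {"rows": [[[0.4, 0.3, 0.8, -0.002, 0.015, 0, 0], [0.4, 0.3, 0.8, -0.002, 0.021, 0, 0], [0.4, 0.3, 0.8, -0.002, 0.024, 0, 0], [0.4, 0.3, 0.8, -0.002, 0.026, 0, 0], [0.4, 0.3, 0.8, -0.002, 0.026, 0, 0]]]}}

```text
time_s: 5.15
tcp_pos: [0.5505, -0.0763, 0.2134]
eef_rot: [-1.57, 0.002, -0.0]
contact_force: [-8.9, 2.1, 20.1]
width: 0.002
```

```bash
python3 -c "
from h import *
r=cv2.resize
from cell import arm
a=arm.read_camera('side')['img'][90:260,240:440];cv2.imwrite('pics/side2.png',r(a,None,fx=3,fy=3,interpolation=2))"
```

```text
(no output)
```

View pics/side2.png

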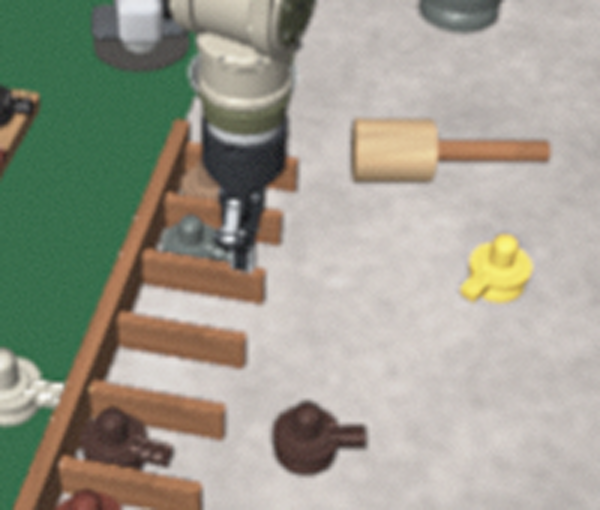

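Request:
{"api": "jog_arm", "payload": {"rows": [[[0, 0, 0, 0, -0.05, 0, 0], [0, 8, 0, 0, -0.09, 0, 0], [0, 90, 0, -0.1, -0.09, 0.236, 0.35], [0, 90, 0, -0.1, -0.09, 0.236, 0.35], [0, 90, 0, -0.1, -0.09, 0.236, 0.35]]]}}

```text
time_s: 5.7
tcp_pos: [0.4951, 0.0556, 0.3046]
eef_rot: [-1.522, 0.451, -0.452]
contact_force: [0.5, 1.0, -0.1]
width: 0.348
```

```bash
python3 go.py 0.452 0.16 0.30 0
```

```text
t 5.7 tcp [0.4951 0.0556 0.3046] jawyaw 57.0 tilt [ 0.001  0.    -1.   ] F [ 0.5  1.  -0.1] w 0.348 j6 0.53
turn [-0.1 57.   0. ] shift [-0.0931  0.0046  0.064 ]
```

Request:
{"api": "jog_arm", "payload": {"rows": [[[0, 57, 0, -0.093, 0.005, 0.064, 0.35], [0, 57, 0, -0.093, 0.005, 0.064, 0.35], [0, 57, 0, -0.093, 0.005, 0.064, 0.35], [0, 57, 0, -0.093, 0.005, 0.064, 0.35], [0, 57, 0, -0.093, 0.005, 0.064, 0.35]]]}}

```text
time_s: 6.2
tcp_pos: [0.452, 0.1605, 0.3001]
eef_rot: [-1.328, 0.999, -1.0]
contact_force: [0.4, -0.6, -0.7]
width: 0.348
```

```bash
python3 go.py 0.452 0.16 0.25 0
```

```text
t 6.2 tcp [0.452  0.1605 0.3001] jawyaw 16.1 tilt [ 0.001  0.001 -1.   ] F [ 0.4 -0.6 -0.7] w 0.348 j6 1.46
turn [-0.1 16.1 -0. ] shift [ 0.0005  0.0501 -0.0002]
```

Request:
{"api": "jog_arm", "payload": {"rows": [[[0, 8, 0, 0, 0.0, 0, 0.35], [0, 16, 0, 0, 0.02, 0, 0.35], [0, 16, 0, 0, 0.05, 0, 0.35], [0, 16, 0, 0, 0.06, 0, 0.35], [0, 16, 0, 0, 0.06, 0, 0.35]]]}}

```text
time_s: 6.7
tcp_pos: [0.4515, 0.1601, 0.239]
eef_rot: [-1.211, 1.21, -1.207]
contact_force: [0.0, -0.3, 0.4]
width: 0.348
```

```bash
python3 go.py 0.452 0.16 0.187 0;  python3 - <<'E'
from cell import arm
import cv2,numpy as np
for n in ["scene","side"]:
    r=arm.read_camera(n); np.savez(n+"3.npz",**r)
    a=r["img"][130:260,270:450] if n=="scene" else r["img"][150:310,290:470]
    cv2.imwrite(f"pics/{n}3.png",cv2.resize(a,None,fx=3.5,fy=3.5,interpolation=cv2.INTER_CUBIC))
E
```

```text
t 6.7 tcp [0.4515 0.1601 0.239 ] jawyaw 0.1 tilt [-0.002  0.    -1.   ] F [ 0.  -0.3  0.4] w 0.348 j6 1.74
turn [ 0.1  0.1 -0. ] shift [0.0001 0.052  0.0006]
```

View pics/scene3.png

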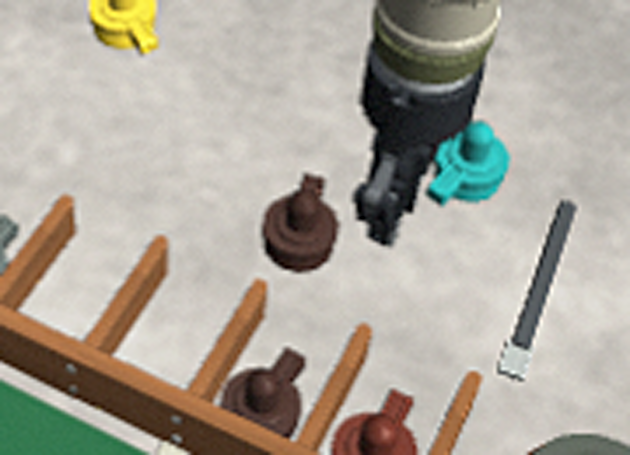

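View pics/side3.png

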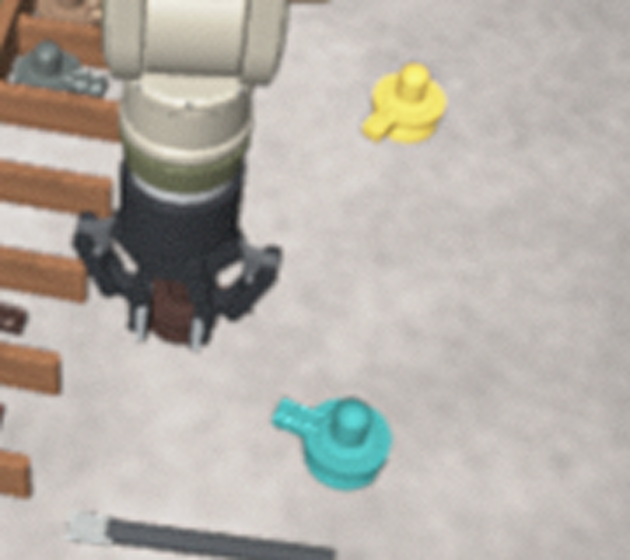

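Request:
{"api": "jog_arm", "payload": {"rows": [[[0, 0, 0, 0, 0.03, 0, 0.35], [0, 0, 0, 0, 0.045, 0, 0.35], [0, 0, 0, 0, 0.052, 0, 0.35], [0, 0, 0, 0, 0.054, 0, 0.35], [0, 0, 0, 0, 0.054, 0, 0.35]]]}}

```text
time_s: 7.3
tcp_pos: [0.4532, 0.1605, 0.1876]
eef_rot: [-1.207, 1.207, -1.209]
contact_force: [-0.6, -0.2, -0.3]
width: 0.349
```

```bash
python3 go.py 0.452 0.001 0.185 0
```

```text
t 7.3 tcp [0.4532 0.1605 0.1876] jawyaw 0.1 tilt [ 0.003  0.001 -1.   ] F [-0.6 -0.2 -0.3] w 0.349 j6 1.74
turn [-0.2  0.1 -0.1] shift [ 0.1595  0.0025 -0.0014]
```

Request:
{"api": "jog_arm", "payload": {"rows": [[[0, 0, 0, 0.007, 0.004, -0.001, 0.35], [0, 0, 0, 0.014, 0.004, -0.001, 0.35], [0, 0, 0, 0.022, 0.004, -0.001, 0.35], [0, 0, 0, 0.028, 0.004, -0.001, 0.35], [0, 0, 0, 0.034, 0.004, -0.001, 0.35]]]}}

```text
time_s: 7.8
tcp_pos: [0.4524, 0.1259, 0.1838]
eef_rot: [-1.206, 1.207, -1.209]
contact_force: [0.8, 0.8, 0.8]
width: 0.35
```

```bash
python3 go.py 0.452 0.001 0.184 0;  python3 - <<'E'
from cell import arm
import cv2,numpy as np
for n in ["scene"]:
    r=arm.read_camera(n); np.savez(n+"4.npz",**r)
    a=r["img"][130:260,270:450] if n=="scene" else r["img"][150:310,290:470]
    cv2.imwrite(f"pics/{n}4.png",cv2.resize(a,None,fx=3.5,fy=3.5,interpolation=cv2.INTER_CUBIC))
E
```

```text
t 7.8 tcp [0.4524 0.1259 0.1838] jawyaw 0.0 tilt [ 0.003  0.002 -1.   ] F [0.8 0.8 0.8] w 0.35 j6 1.67
turn [-0.2  0.  -0.1] shift [ 0.1249 -0.0004 -0.0005]
```

View pics/scene4.png

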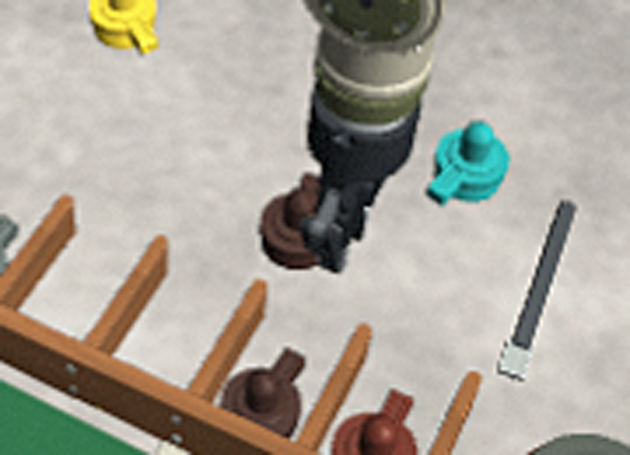

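The fingertips are next to the base, scene crop (330,260), and right at contact. Now I'll push sideways at about 60 mm/s.

Request:
{"api": "jog_arm", "payload": {"rows": [[[0, 0, 0, 0.006, 0, 0, 0.35], [0, 0, 0, 0.012, 0, 0, 0.35], [0, 0, 0, 0.018, 0, 0, 0.35], [0, 0, 0, 0.024, 0, 0, 0.35], [0, 0, 0, 0.03, 0, 0, 0.35]]]}}

```text
time_s: 8.35
tcp_pos: [0.4524, 0.095, 0.1838]
eef_rot: [-1.206, 1.207, -1.21]
contact_force: [0.1, 1.5, 0.4]
width: 0.35
```

Request:
{"api": "jog_arm", "payload": {"rows": [[[0, 0, 0, 0.006, 0, 0, 0.35], [0, 0, 0, 0.012, 0, 0, 0.35], [0, 0, 0, 0.018, 0, 0, 0.35], [0, 0, 0, 0.024, 0, 0, 0.35], [0, 0, 0, 0.03, 0, 0, 0.35]]]}}

```text
time_s: 8.85
tcp_pos: [0.4524, 0.0644, 0.1838]
eef_rot: [-1.206, 1.207, -1.21]
contact_force: [0.2, 2.3, 1.8]
width: 0.352
```

```bash
python3 go.py 0.452 0.001 0.184 0;  python3 - <<'E'
from cell import arm
import cv2,numpy as np
for n in ["scene"]:
    r=arm.read_camera(n); np.savez(n+"5.npz",**r)
    a=r["img"][130:260,250:430] if n=="scene" else r["img"][150:310,290:470]
    cv2.imwrite(f"pics/{n}5.png",cv2.resize(a,None,fx=3.5,fy=3.5,interpolation=cv2.INTER_CUBIC))
E
```

```text
t 8.85 tcp [0.4524 0.0644 0.1838] jawyaw 0.0 tilt [ 0.003  0.001 -1.   ] F [0.2 2.3 1.8] w 0.352 j6 1.54
turn [-0.2  0.  -0.1] shift [ 0.0634 -0.0003 -0.0004]
```

View pics/scene5.png

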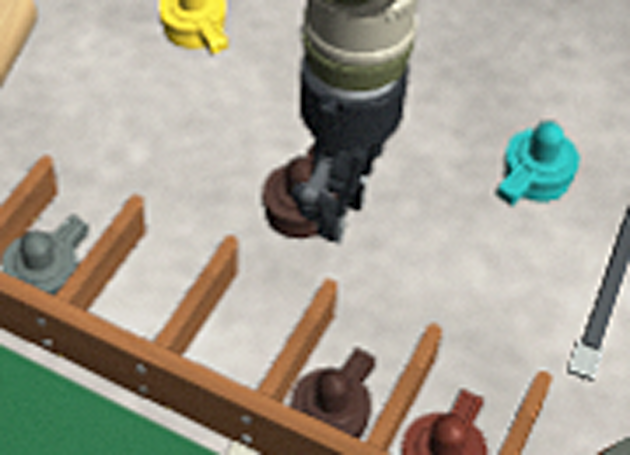

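Request:
{"api": "jog_arm", "payload": {"rows": [[[0, 0, 0, 0.006, 0, 0, 0.35], [0, 0, 0, 0.012, 0, 0, 0.35], [0, 0, 0, 0.018, 0, 0, 0.35], [0, 0, 0, 0.024, 0, 0, 0.35], [0, 0, 0, 0.03, 0, 0, 0.35]]]}}

```text
time_s: 9.4
tcp_pos: [0.4524, 0.0333, 0.1837]
eef_rot: [-1.207, 1.207, -1.211]
contact_force: [0.4, 1.5, 1.1]
width: 0.354
```

Request:
{"api": "jog_arm", "payload": {"rows": [[[0, 0, 0, 0.006, 0, 0, 0.35], [0, 0, 0, 0.012, 0, 0, 0.35], [0, 0, 0, 0.018, 0, 0, 0.35], [0, 0, 0, 0.022, 0, 0, 0.35], [0, 0, 0, 0.025, 0, 0, 0.35]]]}}

```text
time_s: 9.9
tcp_pos: [0.4523, 0.0079, 0.1837]
eef_rot: [-1.207, 1.208, -1.211]
contact_force: [0.3, 1.8, 0.1]
width: 0.351
```

```bash
python3 go.py 0.452 0.001 0.184 0;  python3 - <<'E'
from cell import arm
import cv2,numpy as np
for n in ["scene","side"]:
    r=arm.read_camera(n); np.savez(n+"6.npz",**r)
    a=r["img"][130:260,250:430] if n=="scene" else r["img"][130:290,270:450]
    cv2.imwrite(f"pics/{n}6.png",cv2.resize(a,None,fx=3.5,fy=3.5,interpolation=cv2.INTER_CUBIC))
E
```

```text
t 9.9 tcp [0.4523 0.0079 0.1837] jawyaw -0.0 tilt [ 0.003 -0.    -1.   ] F [0.3 1.8 0.1] w 0.351 j6 1.41
turn [-0.2 -0.   0. ] shift [ 0.0069 -0.0003 -0.0003]
```

View pics/scene6.png

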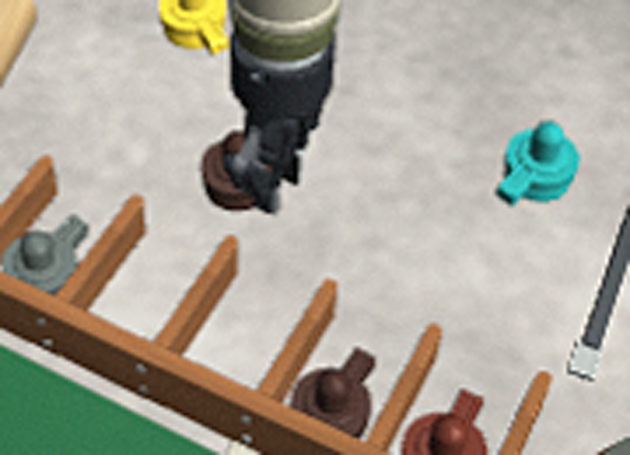

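View pics/side6.png

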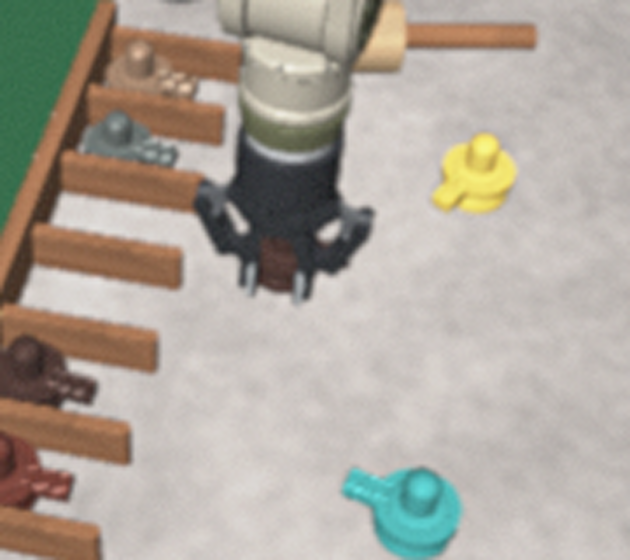

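Request:
{"api": "jog_arm", "payload": {"rows": [[[0, 0, 0, 0.003, 0, 0, 0.35], [0, 0, 0, 0.006, 0, 0, 0.35], [0, 0, 0, 0.007, 0, 0, 0.35], [0, 0, 0, -0.01, 0, 0, 0.35], [0, 0, 0, -0.04, 0, 0, 0.35]]]}}

```text
time_s: 10.5
tcp_pos: [0.4529, 0.047, 0.1838]
eef_rot: [-1.206, 1.209, -1.216]
contact_force: [0.2, 0.2, -0.4]
width: 0.35
```

Request:
{"api": "jog_arm", "payload": {"rows": [[[0, 0, 0, -0.02, 0, 0, 0.35], [0, 0, 0, -0.04, -0.04, 0, 0.35], [0, 0, 0, -0.06, -0.09, 0, 0.35], [0, 0, 0, -0.1, -0.1, 0, 0.35], [0, 0, 0, -0.14, -0.1, 0, 0.35]]]}}

```text
time_s: 11.0
tcp_pos: [0.4546, 0.1884, 0.2869]
eef_rot: [-1.2, 1.205, -1.22]
contact_force: [1.7, 0.9, -0.0]
width: 0.349
```

```bash
python3 go.py 0.385 -0.04 0.29 90;  python3 - <<'E'
from cell import arm
import cv2,numpy as np
for n in ["scene","side"]:
    r=arm.read_camera(n); np.savez(n+"7.npz",**r)
    a=r["img"][130:230,250:390] if n=="scene" else r["img"][150:270,270:420]
    cv2.imwrite(f"pics/{n}7.png",cv2.resize(a,None,fx=5,fy=5,interpolation=cv2.INTER_CUBIC))
E
```

```text
t 11.0 tcp [0.4546 0.1884 0.2869] jawyaw -0.3 tilt [ 0.011 -0.001 -1.   ] F [ 1.7  0.9 -0. ] w 0.349 j6 1.81
turn [-0.5 89.7 -0.4] shift [ 0.2288 -0.0035 -0.0682]
```

View pics/scene7.png

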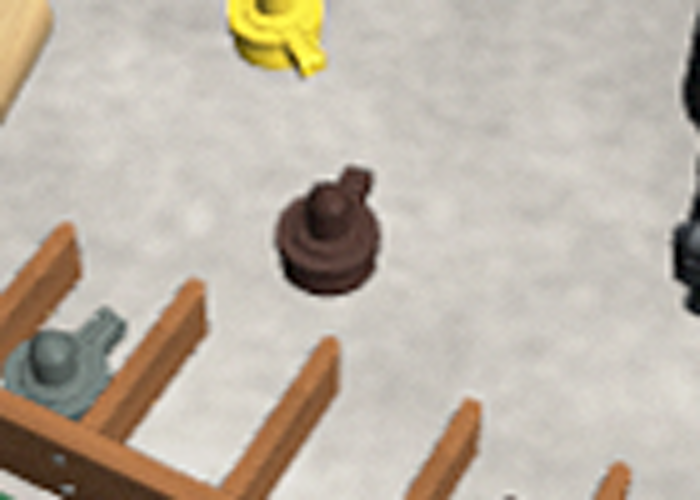

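View pics/side7.png

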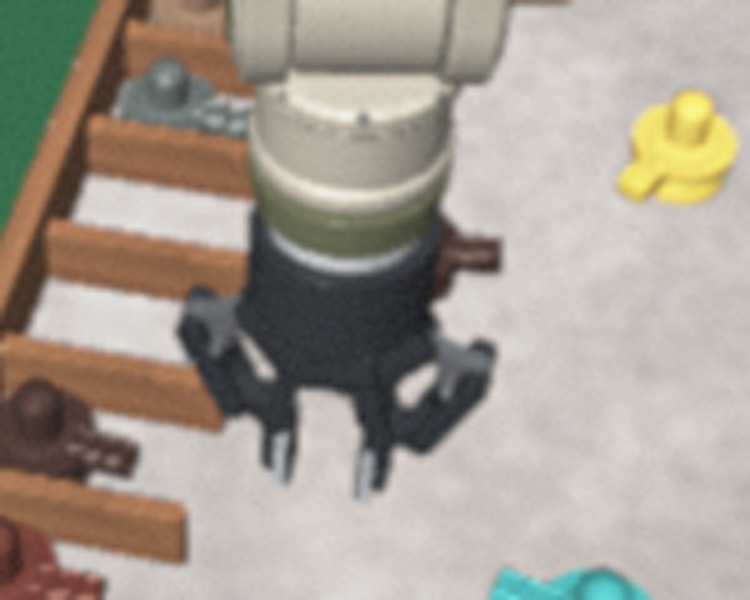

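Request:
{"api": "jog_arm", "payload": {"rows": [[[0, -90, 0, 0.224, 0, -0.079, 0.35], [0, -90, 0, 0.224, 0, -0.079, 0.35], [0, -90, 0, 0.224, 0, -0.079, 0.35], [0, -90, 0, 0.224, 0, -0.079, 0.35], [0, -90, 0, 0.224, 0, -0.079, 0.35]]]}}

```text
time_s: 11.6
tcp_pos: [0.3821, -0.0137, 0.284]
eef_rot: [-1.444, 0.729, -0.738]
contact_force: [1.1, -0.9, 0.4]
width: 0.35
```

```bash
python3 go.py 0.375 -0.036 0.27 90
```

```text
t 11.6 tcp [ 0.3821 -0.0137  0.284 ] jawyaw 36.1 tilt [ 0.005 -0.003 -1.   ] F [ 1.1 -0.9  0.4] w 0.35 j6 0.69
turn [  0.  -53.9   0.3] shift [ 0.0137  0.0141 -0.019 ]
```

Request:
{"api": "jog_arm", "payload": {"rows": [[[0, -54, 0, 0.014, 0.0, -0.019, 0.35], [0, -54, 0, 0.014, 0, -0.019, 0.35], [0, -54, 0, 0.014, 0, -0.019, 0.35], [0, -54, 0, 0.014, 0, -0.019, 0.35], [0, -54, 0, 0.014, 0, -0.019, 0.35]]]}}

```text
time_s: 12.1
tcp_pos: [0.3745, -0.037, 0.2837]
eef_rot: [-1.569, 0.146, -0.152]
contact_force: [-1.9, 0.0, -0.6]
width: 0.348
```

Request:
{"api": "jog_arm", "payload": {"rows": [[[0, -11, 0, 0, 0.0, 0, 0.35], [0, -11, 0, 0, 0, 0, 0.35]]]}}

```text
time_s: 12.3
tcp_pos: [0.3739, -0.0376, 0.2833]
eef_rot: [-1.575, -0.006, 0.002]
contact_force: [-0.9, -0.1, 0.5]
width: 0.352
```

```bash
python3 go.py 0.375 -0.036 0.27 90;  python3 - <<'E'
from cell import arm
import cv2,numpy as np
for n in ["scene","side","wrist"]:
    r=arm.read_camera(n); np.savez(n+"8.npz",**r)
    a=r["img"][130:230,250:390] if n=="scene" else r["img"][150:270,270:420]
    if n=="wrist": cv2.imwrite("pics/wrist8.png",r["img"])
    else: cv2.imwrite(f"pics/{n}8.png",cv2.resize(a,None,fx=5,fy=5,interpolation=cv2.INTER_CUBIC))
E
```

```text
t 12.3 tcp [ 0.3739 -0.0376  0.2833] jawyaw 90.3 tilt [ 0.002 -0.005 -1.   ] F [-0.9 -0.1  0.5] w 0.352 j6 -0.32
turn [0.3 0.3 0.1] shift [0.0011 0.0133 0.0017]
```

View pics/side8.png

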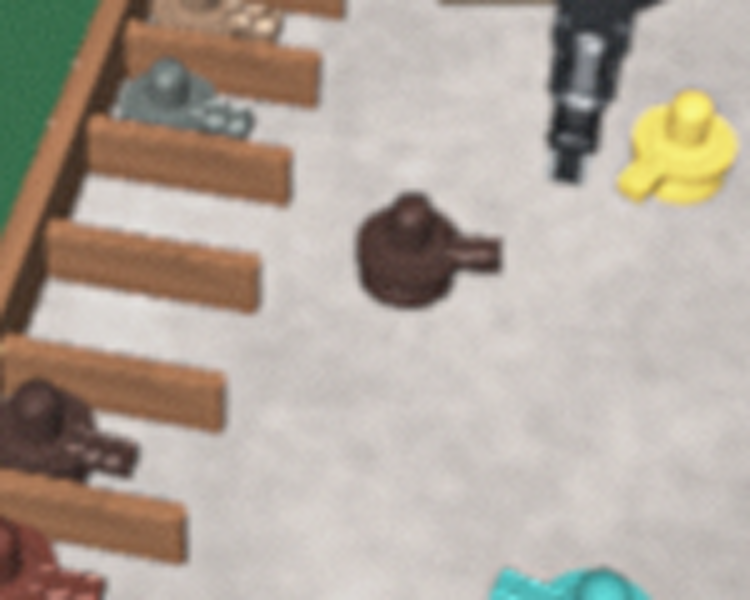

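View pics/scene8.png

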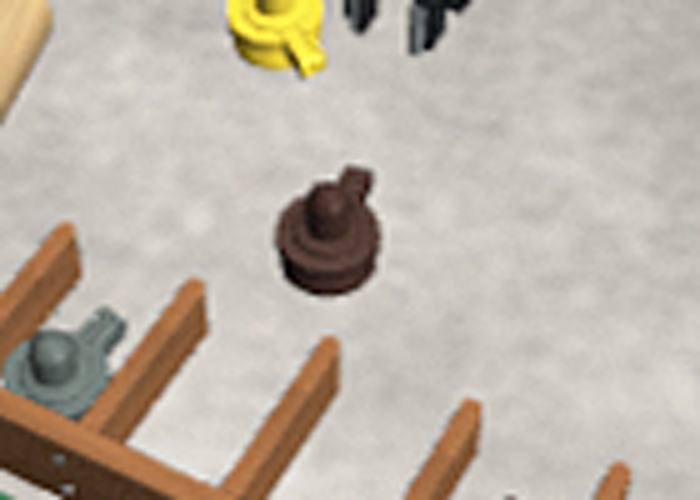

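View pics/wrist8.png

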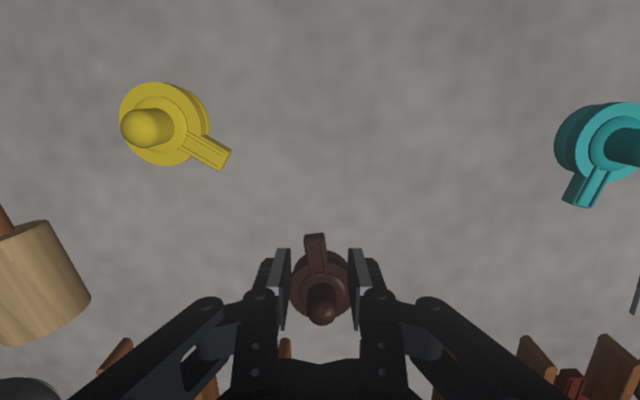

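Run:
```python
from h import *
sc=ld("scene8");si=ld("side8");w=ld("wrist8")
s=lambda a:(250+a[0]/5,130+a[1]/5); d=lambda a:(270+a[0]/5,150+a[1]/5)
print("dome",tri(sc,s((326,183)),si,d((410,195))))
print("spout",tri(sc,s((360,168)),si,d((500,246))),plane(w,(316,234),.026))
# base top outline in wrist: left/right at z=.022
print(plane(w,(291,280),.022),plane(w,(350,280),.022))
print("tips scene",proj(sc,(.374,-.0376,.113)))
# base silhouette via mask bounding in side
for c,(x0,y0,x1,y1) in((sc,(300,160,330,195)),(si,(335,185,375,215))):
    g=c["img"][y0:y1,x0:x1].astype(int); m=(g.max(2)<95)
    ys,xs=np.nonzero(m); print(xs.min()+x0,xs.max()+x0,ys.min()+y0,ys.max()+y0)
```

```text
dome (array([ 0.45188212, -0.03742898,  0.06196636]), np.float64(0.0018079381294807148))
spout (array([ 0.40084336, -0.04473679,  0.02399529]), np.float64(0.002027627761877649)) [ 0.39579837 -0.04073742  0.026     ]
[ 0.44197604 -0.06279024  0.022     ] [ 0.44176817 -0.01115096  0.022     ]
tips scene [329.03516271 136.14652554]
306 325 164 188
342 369 189 210
```

Request:
{"api": "jog_arm", "payload": {"rows": [[[0, 0, 0, 0.0, 0.04, -0.0015, 0.47], [0, 0, 0, 0.0, 0.07, -0.0015, 0.47], [0, 0, 0, 0.0, 0.09, -0.0015, 0.47], [0, 0, 0, 0.0, 0.1, -0.0015, 0.47], [0, 0, 0, 0.0, 0.1, -0.0015, 0.47]]]}}

```text
time_s: 12.95
tcp_pos: [0.3737, -0.0393, 0.1825]
eef_rot: [-1.574, 0.001, -0.001]
contact_force: [-0.7, 0.2, -0.1]
width: 0.471
```

```bash
python3 go.py 0.406 -0.039 0.184 90;  python3 - <<'E'
from cell import arm
import cv2,numpy as np
for n in ["wrist"]:
    r=arm.read_camera(n); np.savez(n+"9.npz",**r)
    cv2.imwrite("pics/wrist9.png",r["img"])
E
```

```text
t 12.95 tcp [ 0.3737 -0.0393  0.1825] jawyaw 89.9 tilt [ 0.    -0.004 -1.   ] F [-0.7  0.2 -0.1] w 0.471 j6 -0.32
turn [ 0.2 -0.1  0. ] shift [ 0.0323 -0.0015  0.0004]
```

View pics/wrist9.png

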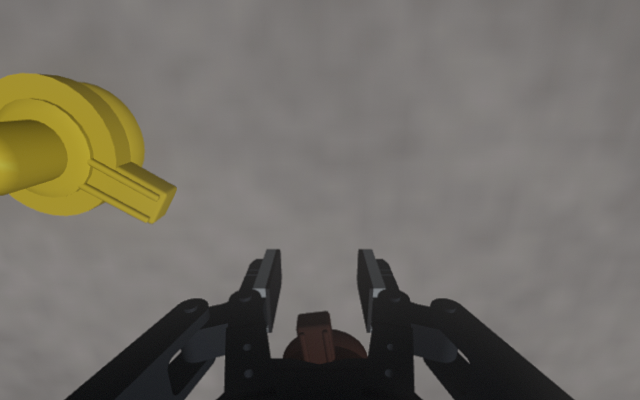

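Request:
{"api": "jog_arm", "payload": {"rows": [[[0, 0, 0, 0.01, 0, 0, 0.47], [0, 0, 0, 0.02, 0, 0, 0.47], [0, 0, 0, 0.028, 0, 0, 0.47], [0, 0, 0, 0.03, 0, 0, 0.37], [0, 0, 0, 0.03, 0, 0, 0.37]]]}}

```text
time_s: 13.5
tcp_pos: [0.4049, -0.0395, 0.1837]
eef_rot: [-1.575, -0.002, -0.002]
contact_force: [-1.3, 0.8, 0.6]
width: 0.37
```

```bash
python3 go.py 0.5825 -0.034 0.183 90;  python3 - <<'E'
from cell import arm
import cv2,numpy as np
for n in ["scene","side"]:
    r=arm.read_camera(n); np.savez(n+"10.npz",**r)
    a=r["img"][130:230,250:390] if n=="scene" else r["img"][150:270,270:420]
    cv2.imwrite(f"pics/{n}10.png",cv2.resize(a,None,fx=5,fy=5,interpolation=cv2.INTER_CUBIC))
E
```

```text
t 13.5 tcp [ 0.4049 -0.0395  0.1837] jawyaw 90.0 tilt [ 0.002 -0.004 -1.   ] F [-1.3  0.8  0.6] w 0.37 j6 -0.29
turn [ 0.2 -0.   0.1] shift [0.1776 0.001  0.0056]
```

View pics/scene10.png

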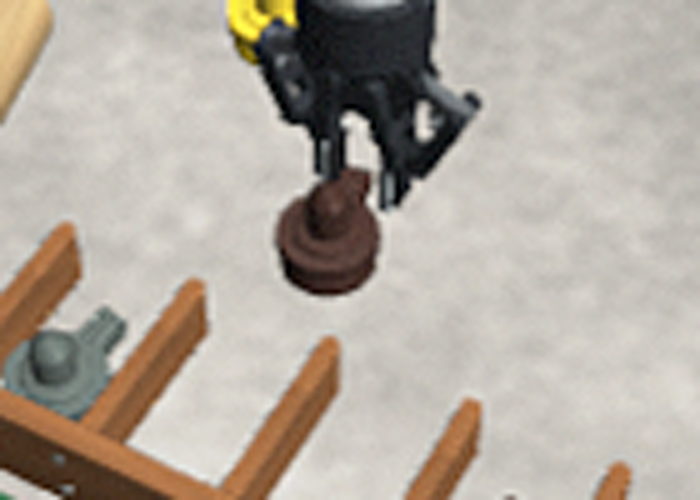

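View pics/side10.png

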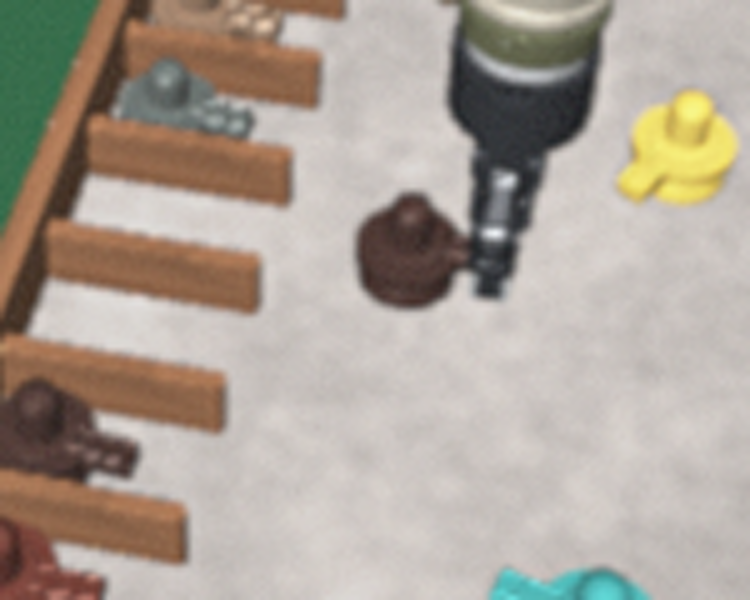

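The fingers straddle the spout. Pushing in.

Request:
{"api": "jog_arm", "payload": {"rows": [[[0, 0, 0, 0.006, 0, 0.001, 0.37], [0, 0, 0, 0.012, 0, 0.001, 0.37], [0, 0, 0, 0.018, 0, 0.001, 0.37], [0, 0, 0, 0.024, 0, 0.002, 0.37], [0, 0, 0, 0.03, 0, 0.002, 0.37]]]}}

```text
time_s: 14.1
tcp_pos: [0.4343, -0.0372, 0.1832]
eef_rot: [-1.575, 0.0, -0.0]
contact_force: [-1.6, 0.3, 0.3]
width: 0.369
```

Request:
{"api": "jog_arm", "payload": {"rows": [[[0, 0, 0, 0.006, 0, 0.001, 0.37], [0, 0, 0, 0.012, 0, 0.001, 0.37], [0, 0, 0, 0.018, 0, 0.001, 0.37], [0, 0, 0, 0.024, 0, 0.002, 0.37], [0, 0, 0, 0.03, 0, 0.002, 0.37]]]}}

```text
time_s: 14.6
tcp_pos: [0.4648, -0.0352, 0.1832]
eef_rot: [-1.575, 0.0, -0.0]
contact_force: [-2.2, 0.0, 0.4]
width: 0.376
```

```bash
python3 go.py 0.582 -0.034 0.183 90;  python3 - <<'E'
from cell import arm
import cv2,numpy as np
for n in ["scene","side"]:
    r=arm.read_camera(n); np.savez(n+"11.npz",**r)
    a=r["img"][140:240,230:370] if n=="scene" else r["img"][150:270,250:400]
    cv2.imwrite(f"pics/{n}11.png",cv2.resize(a,None,fx=5,fy=5,interpolation=cv2.INTER_CUBIC))
E
```

```text
t 14.6 tcp [ 0.4648 -0.0352  0.1832] jawyaw 90.0 tilt [ 0.    -0.004 -1.   ] F [-2.2  0.   0.4] w 0.376 j6 -0.25
turn [ 0.2 -0.   0. ] shift [0.1172 0.0002 0.0012]
```

View pics/scene11.png

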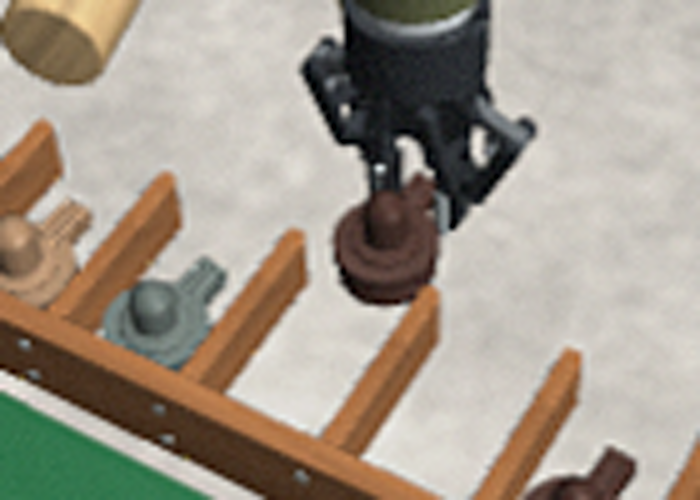

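View pics/side11.png

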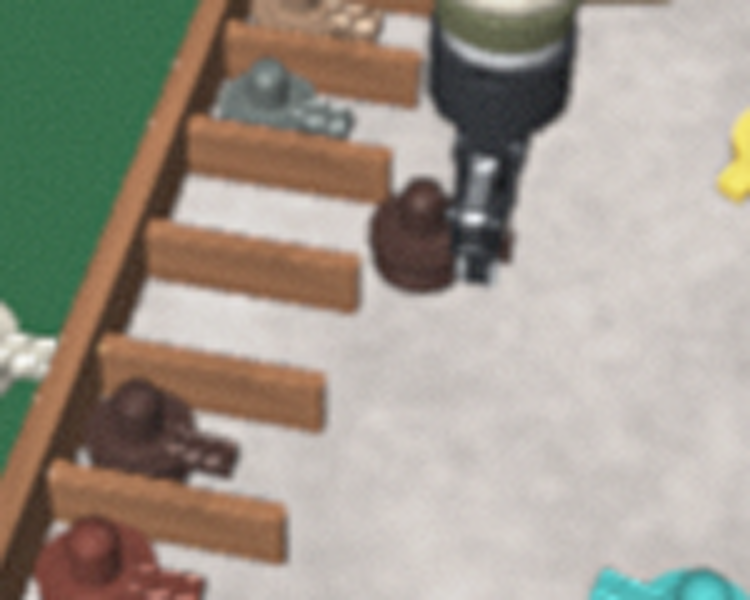

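Run:
```python
from h import *
sc=ld("scene11");si=ld("side11")
s=lambda a:(230+a[0]/5,140+a[1]/5); d=lambda a:(250+a[0]/5,150+a[1]/5)
print("dome",tri(sc,s((385,190)),si,d((425,181))))
for a,b in(((295,232),(392,148)),((430,290),(360,257))): print(tri(sc,s(a),si,d(b)))
```

```text
dome (array([ 0.49875934, -0.03621936,  0.06253402]), np.float64(0.0017622156311103273))
(array([ 0.527569  , -0.07861245,  0.03648911]), np.float64(0.004247749985937608))
(array([0.52638724, 0.00587042, 0.03595679]), np.float64(0.002898585131774644))
```

Request:
{"api": "jog_arm", "payload": {"rows": [[[0, 0, 0, 0.006, 0, 0, 0.37], [0, 0, 0, 0.012, 0, 0, 0.37], [0, 0, 0, 0.018, 0, 0, 0.37], [0, 0, 0, 0.024, 0, 0, 0.37], [0, 0, 0, 0.03, 0, 0, 0.37]]]}}

```text
time_s: 15.2
tcp_pos: [0.4961, -0.0354, 0.1834]
eef_rot: [-1.575, -0.001, -0.002]
contact_force: [-0.5, 0.8, -0.6]
width: 0.373
```

Request:
{"api": "jog_arm", "payload": {"rows": [[[0, 0, 0, 0.006, 0, 0, 0.37], [0, 0, 0, 0.012, 0, 0, 0.37], [0, 0, 0, 0.018, 0, 0, 0.37], [0, 0, 0, 0.024, 0, 0, 0.37], [0, 0, 0, 0.03, 0, 0, 0.37]]]}}

```text
time_s: 15.7
tcp_pos: [0.5266, -0.0354, 0.1834]
eef_rot: [-1.575, -0.001, -0.002]
contact_force: [-1.8, 0.3, 0.0]
width: 0.374
```

```bash
python3 go.py 0.582 -0.034 0.183 90;  python3 - <<'E'
from cell import arm
import cv2,numpy as np
for n in ["scene","side"]:
    r=arm.read_camera(n); np.savez(n+"12.npz",**r)
    a=r["img"][150:250,230:370] if n=="scene" else r["img"][150:270,250:400]
    cv2.imwrite(f"pics/{n}12.png",cv2.resize(a,None,fx=5,fy=5,interpolation=cv2.INTER_CUBIC))
E
```

```text
t 15.7 tcp [ 0.5266 -0.0354  0.1834] jawyaw 90.0 tilt [ 0.002 -0.004 -1.   ] F [-1.8  0.3  0. ] w 0.374 j6 -0.22
turn [ 0.2 -0.   0.1] shift [0.0554 0.0005 0.0014]
```

View pics/scene12.png

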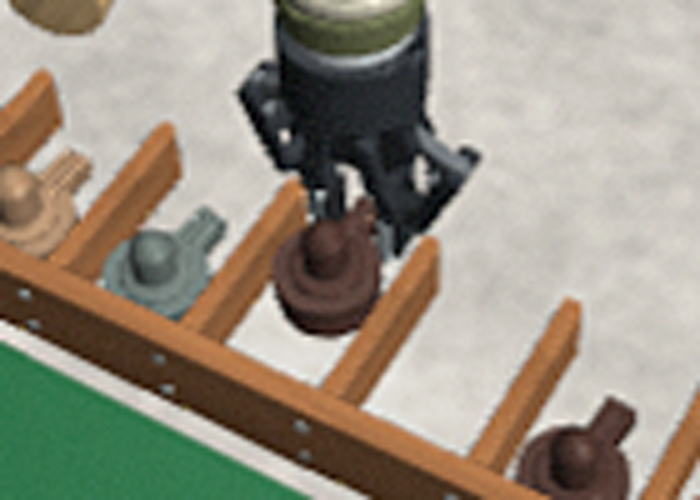

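Request:
{"api": "jog_arm", "payload": {"rows": [[[0, 0, 0, 0.006, 0, 0, 0.37], [0, 0, 0, 0.012, 0, 0, 0.37], [0, 0, 0, 0.018, 0, 0, 0.37], [0, 0, 0, 0.024, 0, 0.001, 0.37], [0, 0, 0, 0.03, 0, 0.001, 0.37]]]}}

```text
time_s: 16.3
tcp_pos: [0.5577, -0.0344, 0.1836]
eef_rot: [-1.575, -0.003, -0.003]
contact_force: [-1.7, -0.1, -1.2]
width: 0.371
```

Request:
{"api": "jog_arm", "payload": {"rows": [[[0, 0, 0, 0.004, 0, 0, 0.37], [0, 0, 0, 0.008, 0, 0, 0.37], [0, 0, 0, 0.012, 0, 0, 0.37], [0, 0, 0, 0.016, 0, 0, 0.37], [0, 0, 0, 0.02, 0, 0, 0.37]]]}}

```text
time_s: 16.8
tcp_pos: [0.578, -0.0344, 0.1837]
eef_rot: [-1.575, -0.003, -0.003]
contact_force: [-1.7, -0.3, -0.3]
width: 0.369
```

Request:
{"api": "jog_arm", "payload": {"rows": [[[0, 0, 0, 0.002, 0, 0, 0.37], [0, 0, 0, 0.004, 0, 0, 0.37], [0, 0, 0, 0.005, 0, 0, 0.37]]]}}

```text
time_s: 17.1
tcp_pos: [0.5815, -0.0343, 0.1834]
eef_rot: [-1.575, 0.001, 0.001]
contact_force: [-9.7, -0.7, 4.3]
width: 0.368
```

```bash
python3 go.py 0.585 -0.034 0.183 90;  python3 - <<'E'
from cell import arm
import cv2,numpy as np
for n in ["scene","side"]:
    r=arm.read_camera(n); np.savez(n+"13.npz",**r)
    a=r["img"][150:250,230:370] if n=="scene" else r["img"][150:270,250:400]
    cv2.imwrite(f"pics/{n}13.png",cv2.resize(a,None,fx=5,fy=5,interpolation=cv2.INTER_CUBIC))
E
```

```text
t 17.1 tcp [ 0.5815 -0.0343  0.1834] jawyaw 90.0 tilt [-0.001 -0.004 -1.   ] F [-9.7 -0.7  4.3] w 0.368 j6 -0.2
turn [ 0.2 -0.  -0.1] shift [0.0035 0.0004 0.0003]
```

View pics/scene13.png

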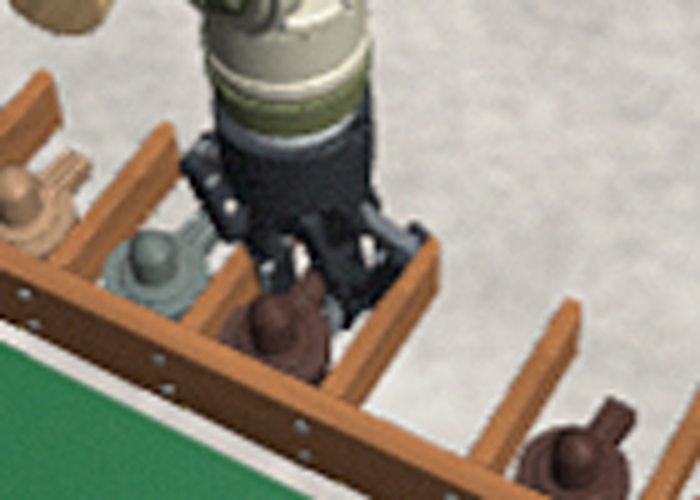

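View pics/side13.png

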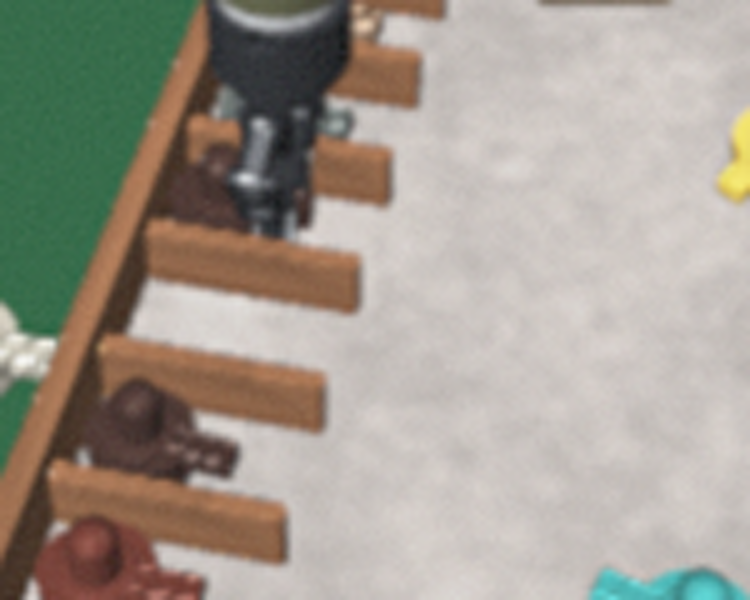

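Force jumps to about 10 N at the expected place, so the base is on the back board. Holding briefly, then backing straight out.

Request:
{"api": "jog_arm", "payload": {"rows": [[[0, 0, 0, 0.002, 0, 0, 0.37], [0, 0, 0, 0.002, 0, 0, 0.37], [0, 0, 0, 0.002, 0, 0, 0.37], [0, 0, 0, -0.004, 0, 0, 0.37], [0, 0, 0, -0.014, 0, 0, 0.37]]]}}

```text
time_s: 17.7
tcp_pos: [0.5681, -0.0345, 0.1839]
eef_rot: [-1.575, -0.001, -0.002]
contact_force: [0.6, 0.4, -0.1]
width: 0.368
```

Request:
{"api": "jog_arm", "payload": {"rows": [[[0, 0, 0, -0.015, 0, 0, 0.37], [0, 0, 0, -0.03, 0, 0, 0.37], [0, 0, 0, -0.06, 0, 0, 0.37], [0, 0, 0, -0.1, 0, 0, 0.37], [0, 0, 0, -0.14, -0.02, 0, 0.37]]]}}

```text
time_s: 18.2
tcp_pos: [0.4255, -0.034, 0.2021]
eef_rot: [-1.574, 0.001, 0.001]
contact_force: [-0.0, -0.1, 2.0]
width: 0.371
```

Request:
{"api": "jog_arm", "payload": {"rows": [[[0, 0, 0, -0.0, -0.05, 0, 0.37], [0, 0, 0, 0, -0.1, 0.05, 0.37], [0, 0, 0, 0, -0.1, 0.1, 0.37], [0, 0, 0, 0, -0.1, 0.15, 0.37], [0, 0, 0, 0, -0.1, 0.2, 0.37]]]}}

```text
time_s: 18.7
tcp_pos: [0.4255, 0.152, 0.3028]
eef_rot: [-1.573, -0.002, -0.003]
contact_force: [1.5, 0.2, -0.2]
width: 0.37
```

```bash
python3 go.py 0.585 -0.034 0.183 90;  python3 - <<'E'
from cell import arm
import cv2,numpy as np
for n in ["scene","side"]:
    r=arm.read_camera(n); np.savez(n+"14.npz",**r)
    cv2.imwrite(f"pics/{n}14f.png",r["img"])
    a=r["img"][150:250,230:370] if n=="scene" else r["img"][150:270,250:400]
    cv2.imwrite(f"pics/{n}14.png",cv2.resize(a,None,fx=5,fy=5,interpolation=cv2.INTER_CUBIC))
E
```

```text
t 18.7 tcp [0.4255 0.152  0.3028] jawyaw 89.9 tilt [ 0.003 -0.003 -1.   ] F [ 1.5  0.2 -0.2] w 0.37 j6 0.17
turn [ 0.1 -0.1  0.2] shift [ 0.1593  0.1208 -0.1855]
```

View pics/scene14.png

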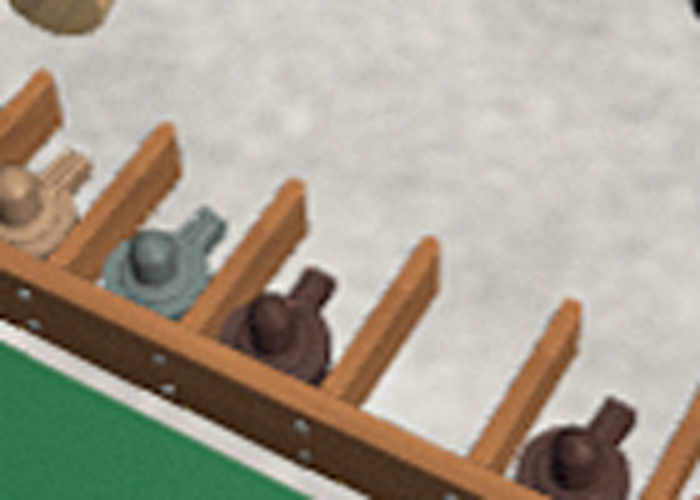

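View pics/side14.png

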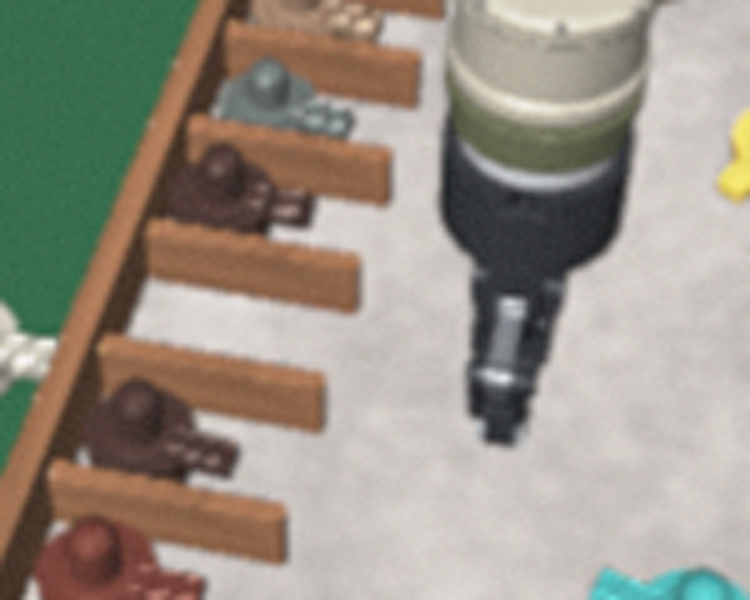

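View pics/side14f.png

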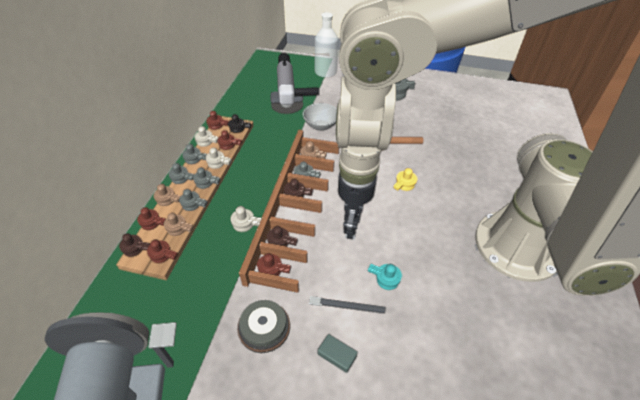

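Run:
```python
from h import *
sc=ld("scene14");si=ld("side14")
s=lambda a:(230+a[0]/5,150+a[1]/5); d=lambda a:(250+a[0]/5,150+a[1]/5)
print("dome",tri(sc,s((268,294)),si,d((222,145))))
print("grey dome",tri(sc,s((153,229)),si,d((268,59))))
print("brown2",tri(sc,s((572,430)),si,d((141,380))))
print("spout",tri(sc,s((320,270)),si,d((312,200))))
for a,b in(((295,181),(392,148)),((430,239),(360,257))): print(tri(sc,s(a),si,d(b)))
for n in("scene","side"):
    A=ld(n+"0")["img"].astype(int);B=ld(n+"14")["img"].astype(int)
    m=((abs(A-B).max(2)>40)*255).astype(np.uint8); k,l,st,c=cv2.connectedComponentsWithStats(m); print(n,[tuple(x) for x in st[1:] if x[4]>15])
```

```text
dome (array([ 0.61409936, -0.03765103,  0.06099379]), np.float64(0.0010068612855857286))
grey dome (array([ 0.60768654, -0.11272765,  0.06004447]), np.float64(0.0008486008086412516))
brown2 (array([0.60914355, 0.13171861, 0.05955767]), np.float64(0.0008871392442536151))
spout (array([ 0.56479613, -0.04029517,  0.0240094 ]), np.float64(0.0030942010287602502))
(array([ 0.52742112, -0.07855821,  0.03686788]), np.float64(0.0037470646860335317))
(array([0.52623769, 0.00590432, 0.03632622]), np.float64(0.0024130181657704064))
scene [(np.int32(361), np.int32(0), np.int32(144), np.int32(175), np.int32(9172)), (np.int32(634), np.int32(24), np.int32(6), np.int32(12), np.int32(35)), (np.int32(565), np.int32(37), np.int32(75), np.int32(106), np.int32(2812)), (np.int32(362), np.int32(49), np.int32(13), np.int32(17), np.int32(118)), (np.int32(629), np.int32(78), np.int32(11), np.int32(4), np.int32(37)), (np.int32(344), np.int32(179), np.int32(23), np.int32(29), np.int32(458)), (np.int32(275), np.int32(203), np.int32(22), np.int32(25), np.int32(342))]
side [(np.int32(340), np.int32(0), np.int32(264
[... 1420 characters left out ...]
int32(19), np.int32(84)), (np.int32(572), np.int32(271), np.int32(15), np.int32(13), np.int32(41)), (np.int32(576), np.int32(271), np.int32(33), np.int32(22), np.int32(240)), (np.int32(633), np.int32(274), np.int32(7), np.int32(25), np.int32(108)), (np.int32(556), np.int32(286), np.int32(18), np.int32(29), np.int32(118)), (np.int32(490), np.int32(287), np.int32(150), np.int32(113), np.int32(5089)), (np.int32(623), np.int32(343), np.int32(17), np.int32(7), np.int32(41)), (np.int32(536), np.int32(362), np.int32(27), np.int32(23), np.int32(104)), (np.int32(543), np.int32(371), np.int32(84), np.int32(29), np.int32(1686)), (np.int32(594), np.int32(372), np.int32(46), np.int32(28), np.int32(232))]
```

```bash
python3 -c "
from cell import arm
s=arm.sense();print(s['time_s'],s['contact_force'].round(1));print(arm.job_done())"
```

```text
18.8 [-0.5 -0.2 -0.2]
the job is handed in; nothing more can be done
None
```

I pushed the dark brown carving into the third row from the bowl's end (the robot's right) and handed the job in at 18.8 s. No verdict was reported.

- **Counting:** I touched slats 7, 6 and 5 in that order with the closed fingertips, at the expected 40 mm height and with about 16–22 N each.
- **Pushing:** I slid the carving sideways with the two fingertips low on its base. I then straddled the spout and pushed it in at about 2 N, until the force rose to about 10 N at the back board. It was never gripped.
- **Last checks:**
  - The two camera views put the carving at about x = 87 mm and y = −44 mm in rack axes, against the home position of 90 and −42 mm.
  - It stands upright, with the spout pointing out of the front within a few degrees.
  - Comparing first and last pictures in the scene view, only the carving and the arm had moved.
  - The arm was clear of everything.
- **Disagreement:** the camera's 87 mm is 3 mm short of full contact with the board. I put that down to measurement error, because the jump in force showed the base had reached it. I did not re-measure after handing in.

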